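# Grease the pillow-block bearing with the push gun

### The arm

A 6-joint arm with a two-finger parallel gripper is mounted at the origin on a cart in front of the work surface, level with it; the furniture and walls round the work are solid. World frame = base frame: x ahead of the robot, y to its left, z up, the work surface at z = 0. Lengths are in m, angles in rad, forces in N, time in s.
With the tool pointing down it reaches from about 0.275 to 1 m from the base axis. Payload 8.4 kg.
Tool frame: the origin (TCP) lies at the very end of the fingers, on their centre line; the grasp point (between the pads) lies 19 mm behind it (r.grip_point_offset is the z of the grasp point in the tool frame, in m); z points along the fingers, y is the line along which they close (so a half turn about z gives the same grasp; the last joint's range is limited). The gripper opens to 85 mm and grips with 20 to 120 N. Pads are 22 mm wide; open, the fingers measure 114 mm over their backs; the gripper's body (76 mm by 85 mm) begins 54 mm behind the grasp point. The pads swing forward as they close: fully open they stand 13 mm farther back than shut.
Start: joints at [1.134, 0.353, 1.633, -0, 1.155, -0.002], TCP at [0.263, 0.567, 0.231] pointing down, gripper open.
Joint ranges: [-2.63, 2.63], [-0.92, 2.1], [0.06, 2.66], [-1.3, 4.44], [0, 2.69], [-3.02, 3.02]. Speed limits (rad/s): [2.22, 2.22, 2.79, 3.14, 3.14, 3.14].

### API

Orientations are given as a unit quaternion [w, x, y, z].
In Python, from plant import r, vision, order gives the robot as it stands. The module is installed in compiled form; this text tells all that it offers.
- The arm moves only by the shell command python3 -m crank 'ROWS' [FORCE]. ROWS is JSON, a list of rows, each a list of 5 numbers: the shift along the tool's x, y, z in cm, then the turn about the tool's z in degrees, then the finger opening in cm, from 0 to 8.54. A call has 1 to 20 rows; each row is the pose to reach, as a shift and turn from the pose commanded when the call began, along the tool's axes at that moment; what a row does not reach only later rows make up. A row lasts 1/8 s, in which the tool goes at most 62.5 mm and 10.7 degrees, less where a joint would pass 70% of its speed; a pose out of reach is approached as far as the arm can. A call with a gripper value outside its range is refused whole. The fingers move at their own pace and stop on an object; FORCE is the grip in N (left out, the last holds). Time passes only in rows, so rows that repeat a pose let the fingers close. It gives the time, the measured TCP pose, the force, the opening and the grip force at its end, in the units of the state.
- r.sense(): the state, without advancing time (a new reading comes with each control period).
- vision.read_camera(name): name is "scene" or "side" or "wrist"; returns the picture (400x640x3 uint8, red, green, blue); there is no depth.
- vision.camera_model(name): a dict with "fx", "fy", "cx", "cy" (pixels), "k1" (the pictures are not rectified: a ray, as slopes to the right and down, at radius r is drawn at 1 + k1 r^2 times it, then the intrinsics apply), "pose" (4x4, takes a point from camera to world coordinates). Camera axes: x right, y down, z forward; pixel columns grow to the right and rows downward; lengths in m; the calibration is good to about 2 mm. A picture is of the moment at which its call begins: read the wrist's pose just before it. camera_model takes no time and is no camera call; for the wrist camera it gives the pose at the moment of the call.
- order.sign_off(): hands the job in; it is judged then, once.
The state is a dict: "t": time; "q": joint angles; "joint_velocities": joint speeds; "joint_efforts": joint torques, N m; "ee_pos": TCP position; "orientation": TCP orientation; "force": force on the tool from outside, world axes, zero at the start; "ft_torque": the same for the moment, N m; "grip_width": opening from 0.0 (shut) to 1.0 (fully open); "grasp_force": force on a finger pad.
Only numpy, scipy, OpenCV 4.12 (cv2) and the standard library are available. Lean on these libraries where they do the work, as an engineer would, in place of code of your own. Each camera call takes 0.05 s, during which the arm holds its last target. There are 200 camera calls.

### The job

Pull the dust cap off the bearing's slanted grease nipple and leave it in the parts tray. Then take the push-type grease gun out of its stand, press its coupler squarely onto the nipple until it snaps over the head, and keep pushing in line with the nipple until the spring-loaded barrel is fully down on its nozzle. Finish like that: gun still gripped, coupled and in line with the nipple, barrel held fully down against its spring.

Things in the scene. Friction and masses are not known exactly. Their poses are not given: they have to be found in the camera images.
- nipple: Steel ball-head grease nipple on the bearing. Origin: centre of its ball head (14 mm diameter, about 108 mm above the bench). z axis: along the nipple, outward, always 30 degrees off vertical, leaning to the robot's left and partly towards the robot. Under the head a 9 mm neck; 11 to 18.5 mm below the origin a 14 mm hexagon, then a 21 mm wide boss; the housing begins 22 mm below the origin
- bearing_stand: Grey pillow-block bearing on a steel plate (150 x 96 x 10 mm), fixed to the bench. Origin: centre of the plate's underside; x along the plate's long side, away from the nipple; y along the shaft. Round housing: 76 mm diameter, 44 mm wide along y, centre 56 mm up; shaft and hub (48 mm diameter) reach 72 mm to +y, 66 mm to -y. The nipple leans to -x
- cap: Black plastic dust cap on the nipple, loose: a round cup of 21 mm outside diameter, 24 mm long, 12 g; it pulls straight off along the nipple's axis with next to no force. Origin: centre of its open rim; z axis to the closed end. At the start its rim is 13.5 mm below the centre of the ball head and its z axis along the nipple's
- tray: Blue open parts tray, fixed, level. Origin: on the bench under it; x along its short side, y along its long side. Inside from x = -46 to +49 mm, y = -73 to +73 mm; floor 2 mm and wall tops 26 mm above the origin. Three small loose brackets (16 mm high) lie in three corners; the middle is free
- gun_stand: Stand of the gun, fixed: a round foot (80 mm diameter, 6 mm high) with an upright tube, 46 mm outside, 30 mm inside, its top 70 mm above the bench. Origin: centre of its underside
- gun: Push-type grease gun, 0.38 kg, 161 mm long, nose down in the stand at the start. Origin: on its axis at the underside of the barrel's collar (41 mm wide, 7 mm high), which rests on the stand's tube. z axis: towards the rear end. Grip the ribbed round barrel, 33 mm diameter, 8 to 87 mm along z; domed end at 98.5 mm. The nozzle hangs 62.5 mm below the origin: lift over 65 mm to clear the stand
- coupler (a point): Where the ball head's centre lies in the coupler (26 mm wide) once snapped on: on the gun's axis, 54 mm below the gun's origin with the spring out, 8.5 mm inside the open mouth (21 mm wide). Four sprung jaws leave 10 mm between them; pushed on along the axis with about 8 to 12 N they spread over the head and snap shut behind it. Entry tolerates about 2 mm and a few degrees
- gun_stroke (a joint): How far the barrel is pushed down over the nozzle, m: 0 spring out, 0.020 fully down at its stop. The preloaded spring yields from about 12 N, after the jaws have snapped on, and needs about 18 N fully down

How it is judged:
By the outcome, as a careful person would: the job done as asked, in the order asked, and still so for the second after the job is handed in, while the arm keeps its last pose, push and grip.
It also fails if it takes over 54 s, if anything falls off the work surface, if the arm or the gripper's body presses on something with over 40 N, if the wrist force passes 120 N, or if a joint passes its speed limit or range.

## Working session

There is one attempt and no reset: what is moved stays moved. The work goes in short steps, Python scripts to look and compute and a shell command to move; the robot and the scene stay as the last step left them, time stands still between calls to the robot, and variables do not carry over. Pictures are saved under pics/ and viewed, at most 10 in all, crops included, and the job is handed in when it is done.

```bash
mkdir -p pics; ls; python3 - <<'E'
from plant import r,vision,order
import cv2,numpy as np
s=r.sense(); print(s, r.grip_point_offset)
for n in("scene","side","wrist"):
    m=vision.camera_model(n); print(n,{k:(np.round(v,4).tolist()) for k,v in m.items()})
    cv2.imwrite(f"pics/{n}0.png",vision.read_camera(n)[:,:,::-1])
E
```

```text
pics
{'t': 0.0, 'q': array([ 1.13360223e+00,  3.53678381e-01,  1.63413138e+00, -1.07688826e-05,
        1.15520504e+00, -2.40546956e-03]), 'joint_velocities': array([-0.00021224,  0.00114882, -0.0015929 ,  0.00165391,  0.00089087,
       -0.00037644]), 'joint_efforts': array([-3.59723426e-04, -6.05265355e+01, -3.42070341e+01,  5.94144808e-05,
        9.15419514e-03,  6.87960596e-05]), 'ee_pos': array([0.26306538, 0.56641335, 0.23054398]), 'orientation': array([-1.50232609e-04,  2.15683820e-01,  9.76462997e-01, -6.95041063e-04]), 'force': array([ 0.21678053,  0.06044645, -0.18461287]), 'ft_torque': array([-0.03071781, -0.03561067, -0.04808049]), 'grasp_force': 0.0, 'grip_width': 1.0014516836676466} -0.0187
scene {'fx': 412.595, 'fy': 412.595, 'cx': 321.0272, 'cy': 194.8109, 'k1': 0.0068, 'pose': [[0.4323, -0.5869, 0.6845, -0.0094], [-0.9017, -0.2761, 0.3327, -0.1469], [-0.0063, -0.7611, -0.6486, 0.6587], [0.0, 0.0, 0.0, 1.0]]}
side {'fx': 449.2371, 'fy': 449.2371, 'cx': 319.7655, 'cy': 201.7673, 'k1': 0.001, 'pose': [[-0.9958, -0.0297, 0.0869, 0.4783], [-0.0914, 0.4075, -0.9086, 0.9117], [-0.0084, -0.9127, -0.4085, 0.4453], [0.0, 0.0, 0.0, 1.0]]}
wrist {'fx': 323.8293, 'fy': 323.8293, 'cx': 320.8148, 'cy': 198.8051, 'k1': -0.0214, 'pose': [[0.4219, 0.8721, 0.2479, 0.2007], [0.9067, -0.4058, -0.1155, 0.5948], [-0.0001, 0.2735, -0.9619, 0.3724], [0.0, 0.0, 0.0, 1.0]]}
```

View images.

```bash
python3 - <<'E'
import cv2,numpy as np
a=[cv2.imread(f"pics/{n}0.png") for n in("scene","side")]
cv2.imwrite("pics/ab.png",cv2.resize(np.vstack(a),None,fx=.75,fy=.75,interpolation=cv2.INTER_AREA))
E
```

```text
(no output)
```

View pics/scene0.png

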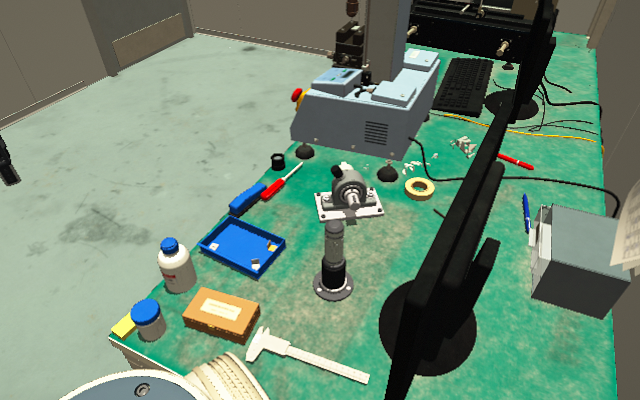

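View pics/side0.png

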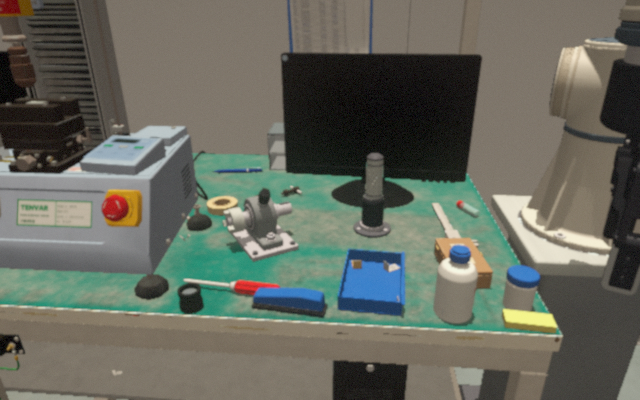

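Scene: gun in stand at (334,285), bearing at (348,195) with cap (337,170), tray (243,247). Side: cap (265,196), gun (373,160–230), tray (374,280). Zooming in.

```bash
python3 - <<'E'
import cv2,numpy as np
a=cv2.imread("pics/scene0.png")[150:310,190:400]; b=cv2.imread("pics/side0.png")[140:320,215:415]
f=lambda i:cv2.resize(i,(400*1,int(400*i.shape[0]/i.shape[1])),interpolation=cv2.INTER_CUBIC)
a=f(a);b=f(b);h=max(len(a),len(b))
p=lambda i:np.vstack([i,np.zeros((h-len(i),400,3),np.uint8)])
cv2.imwrite("pics/zoom.png",np.hstack([p(a),p(b)])); print(400/210)
E
```

```text
1.9047619047619047
```

View pics/zoom.png

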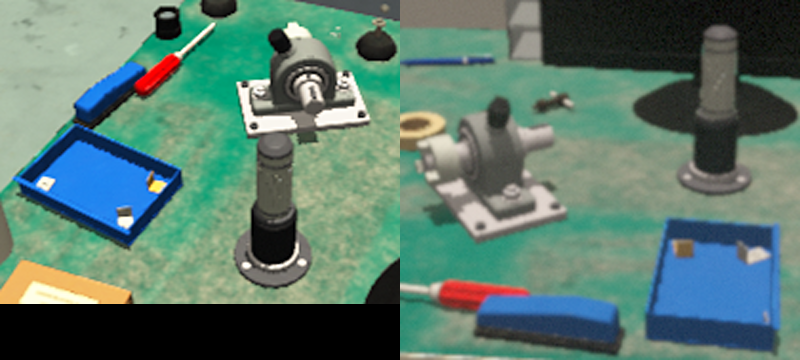

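```bash
cat >h.py <<'E'
from plant import r,vision,order
import numpy as np,cv2
from scipy.optimize import least_squares
def proj(m,P):
    T=np.linalg.inv(m["pose"]);p=np.atleast_2d(P)@T[:3,:3].T+T[:3,3]
    s=p[:,:2]/p[:,2:];s=s*(1+m["k1"]*(s**2).sum(1,keepdims=True))
    return s*[m["fx"],m["fy"]]+[m["cx"],m["cy"]]
def tri(obs):  # [(model,(u,v))]
    f=lambda X:np.concatenate([proj(m,X)[0]-uv for m,uv in obs])
    s=least_squares(f,[.45,.3,.1]);return s.x,np.abs(s.fun).max()
def plane(m,uv,z):
    return least_squares(lambda X:proj(m,[X[0],X[1],z])[0]-uv,[.45,.3]).x
E
python3 - <<'E'
from h import *
np.set_printoptions(precision=4,suppress=True)
S=vision.camera_model("scene");D=vision.camera_model("side")
sc=lambda u,v:(190+u*.525,150+v*.525); sd=lambda u,v:(215+(u-400)/2,140+v/2)
print("cap",tri([(S,sc(279,40)),(D,sd(498,112))]))
print("capend",tri([(S,sc(272,34)),(D,sd(498,99))]))
print("dome",tri([(S,sc(275,137)),(D,sd(720,28))]))
print("foot",plane(S,sc(272,262),.006),plane(D,sd(714,180),.006))
print("plate",[plane(S,sc(*p),.01) for p in((243,131),(369,121),(345,72),(238,84))])
print("plateD",[plane(D,sd(*p),.01) for p in((447,238),(566,210))])
print("tray",[plane(S,sc(*p),.026) for p in((18,178),(80,127),(182,178),(131,233))],[plane(D,sd(*p),.026) for p in((667,220),(779,222),(774,335),(646,333))])
E
```

```text
cap (array([0.6589, 0.1399, 0.1073]), np.float64(0.3009764349908153))
capend (array([0.6551, 0.1456, 0.1209]), np.float64(1.228039004437818))
dome (array([0.4512, 0.0533, 0.1684]), np.float64(0.8803449483312988))
foot [0.4403 0.0481] [0.4493 0.0708]
plate [array([0.5962, 0.1567]), array([0.6767, 0.0268]), array([0.7519, 0.0854]), array([0.6713, 0.2004])]
plateD [array([0.6972, 0.2128]), array([0.5944, 0.1525])]
tray [array([0.4099, 0.3391]), array([0.506 , 0.3248]), array([0.4864, 0.177 ]), array([0.398 , 0.1867])] [array([0.4948, 0.1917]), array([0.3926, 0.1874]), array([0.4096, 0.3551]), array([0.5049, 0.3604])]
```

```bash
cat >>h.py <<'E'
np.set_printoptions(precision=4,suppress=True)
from scipy.spatial.transform import Rotation as Ro
def tool():
    s=r.sense();R=Ro.from_quat(s["orientation"],scalar_first=True).as_matrix();return s["ee_pos"],R
def delta(P,az=None):  # shift in cm (tool axes) and turn so that tool y has azimuth az
    p,R=tool();d=R.T@(np.array(P)-p)*100
    t=None
    if az is not None:
        c=np.degrees(np.arctan2(R[1,1],R[0,1]));t=(c-az+90)%180-90
    return d,t
E
python3 - <<'E'
from h import *
S=vision.camera_model("scene");D=vision.camera_model("side")
print([plane(S,p,z) for p,z in(((388,178),0),((305,157),0),((290,135),.03),((400,158),.03),((405,85),.2))])
print([plane(D,p,z) for p,z in(((200,227),0),((195,190),.1),((190,135),.2))])
print(delta((.653,.147,.20),31.5))
E
```

```text
[array([0.8195, 0.0635]), array([0.8119, 0.3005]), array([0.8521, 0.368 ]), array([0.876 , 0.0528]), array([0.9423, 0.0814])]
[array([0.8196, 0.0734]), array([0.8073, 0.1042]), array([0.822 , 0.0565])]
(array([-53.0321, -21.6222,   3.0957]), np.float64(33.587731957284404))
```

```bash
python3 -m crank '[[-5,-2,0,3.4,8],[-10,-4,0,6.7,8],[-15,-6.1,0,10,7],[-20,-8.2,0,13,6],[-25.5,-10.3,0,16.8,6],[-31,-12.6,0,20,6],[-36.5,-14.9,0,23.5,6],[-42,-17.1,0,27,6],[-47.5,-19.4,0,30,6],[-53,-21.6,1,33.6,6],[-53,-21.6,1,33.6,6],[-53,-21.6,1,33.6,6]]'; python3 - <<'E'
from h import *
m=vision.camera_model("wrist");i=vision.read_camera("wrist");print(vision.camera_model("wrist")["pose"]-m["pose"])
cv2.imwrite("pics/w1.png",i[:,:,::-1]);np.save("w1.npy",m["pose"])
cv2.imwrite("pics/w1v.png",cv2.resize(i[:,:,::-1],(800,500)))
print(tool())
E
```

```text
t: 1.65
ee_pos: [0.6526, 0.1475, 0.2207]
orientation: [-0.001, 0.489, 0.872, -0.0]
force: [0.4, 0.3, -0.0]
grip_width: 0.697
grasp_force: 0.0
[[-0.0005  0.0007  0.0007 -0.0003]
 [ 0.0009  0.0005  0.0002  0.0006]
 [ 0.0004  0.0002  0.      0.0003]
 [ 0.      0.      0.      0.    ]]
(array([0.6523, 0.1482, 0.221 ]), array([[-0.5227,  0.8525, -0.0009],
       [ 0.8525,  0.5227,  0.0002],
       [ 0.0006, -0.0007, -1.    ]]))
```

View pics/w1v.png

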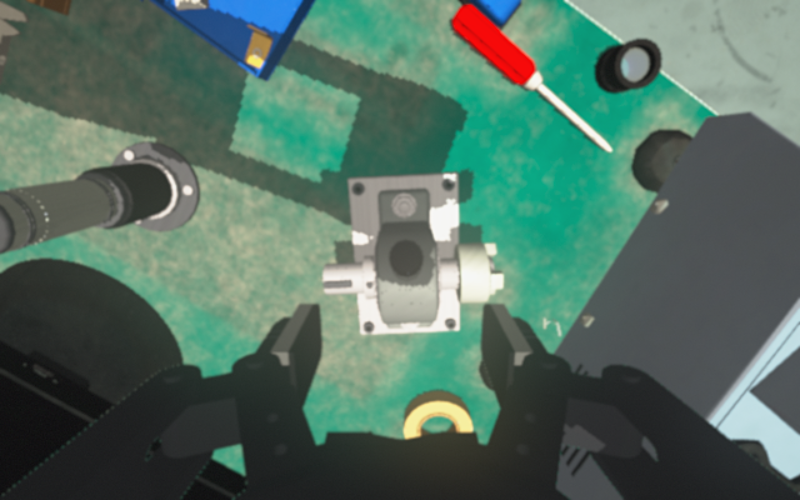

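Plate corners at (349,180),(457,174),(461,331),(361,334) in the 800-wide view, cap end at (408,257): well aligned with the fingers.

```bash
python3 - <<'E'
from h import *
m=vision.camera_model("wrist");m["pose"]=np.load("w1.npy")
c=np.array([(349,180),(457,174),(461,331),(361,334)])/1.25
P=np.array([plane(m,p,.01) for p in c]);print(P,P.mean(0))
v=(P[0]-P[3]+P[1]-P[2]);az=np.degrees(np.arctan2(v[1],v[0]));w=P[1]-P[0]+P[2]-P[3];print("lean az",az,"y az",np.degrees(np.arctan2(w[1],w[0])),[np.linalg.norm(P[i]-P[(i+1)%4]) for i in range(4)])
a=np.radians(az);u=np.array([np.cos(a),np.sin(a)]);print("nipple",P.mean(0)+.03*u)
print("cap end pt",plane(m,np.array([408,257])/1.25,.117))
# dark cap centroid
i=cv2.imread("pics/w1.png");g=cv2.cvtColor(i,6)[180:230,300:352];print(g[::4,::4])
E
```

```text
[[0.5984 0.1497]
 [0.6753 0.2026]
 [0.7611 0.0803]
 [0.6806 0.0274]] [0.6789 0.115 ]
lean az 124.48531864196163 y az 33.92549438656389 [np.float64(0.09331842245845096), np.float64(0.14942614183967018), np.float64(0.09630217583149625), np.float64(0.14729676445906173)]
nipple [0.6619 0.1397]
cap end pt [0.6598 0.1439]
[[157 110  82  83  83  85  84  86  85  86  87 207 246]
 [158 100  85  87  86  86  85  86  88  88  89 112 246]
 [156  89  91  92  92  91  93  93  94  94  94  91 249]
 [148  94  95  96  96  88  80  86  96  99 100  99 193]
 [120 100 100  99  75  73  73  75  76  99 103 103 108]
 [107 103 103  89  73  74  75  75  75  83 106 107 121]
 [104 105 106  80  75  76  76  76  76  77 108 137 130]
 [106 107 109  81  75  76  76  77  78  78 111 110 132]
 [117 112 113  96  78  77  78  79  80  83 115 114 130]
 [132 115 115 115  80  78  81  79  78 105 118 117 160]
 [190 116 120 120 108  90  82  88 105 121 121 120 170]
 [175 169 153 121 122 116 112 115 122 122 122 162 177]
 [198 186 196 198 202 164 159 159 154 176 172 206 184]]
```

```bash
python3 -c "
from h import *
print(delta((.6592,.1427,.095),34.2))"
```

```text
(array([-0.8341,  0.3086, 12.6032]), np.float64(-2.6832268224972466))
```

```bash
python3 -m crank '[[-0.8,0.3,4,-2.7,5.5],[-0.8,0.3,8,-2.7,5],[-0.8,0.3,10.5,-2.7,5],[-0.8,0.3,12.6,-2.7,5],[-0.8,0.3,12.6,-2.7,5],[-0.8,0.3,12.6,-2.7,1.5],[-0.8,0.3,12.6,-2.7,1.5],[-0.8,0.3,12.6,-2.7,1.5],[-0.8,0.3,12.6,-2.7,1.5],[-0.8,0.3,12.6,-2.7,1.5],[-0.8,0.3,12.6,-2.7,1.5]]' 25
```

```text
t: 3.08
ee_pos: [0.6603, 0.1426, 0.0965]
orientation: [0.001, 0.468, 0.884, 0.001]
force: [-1.5, -0.8, 6.9]
grip_width: 0.229
grasp_force: 26.7
```

```bash
python3 -m crank '[[0.25,0,-0.43,0,1.5],[0.5,0,-0.87,0,1.5],[1,0,-1.73,0,1.5],[2,0,-3.46,0,1.5],[3,0,-5.2,0,1.5],[4,0,-9,0,1.5],[4,0,-11,0,1.5],[4,0,-11,0,1.5]]'; python3 - <<'E'
from h import *
m=vision.camera_model("wrist");i=vision.read_camera("wrist");np.save("w2.npy",m["pose"])
cv2.imwrite("pics/w2.png",i[:,:,::-1])
print(delta((.447,.266,.10),90))
S=vision.camera_model("scene")
E
```

```text
t: 4.08
ee_pos: [0.6383, 0.176, 0.2075]
orientation: [0.001, 0.468, 0.884, 0.001]
force: [0.6, -0.3, -0.2]
grip_width: 0.231
grasp_force: 26.0
(array([ 18.1938, -10.6796,  10.5546]), np.float64(-55.805831030626834))
```

View pics/w2.png

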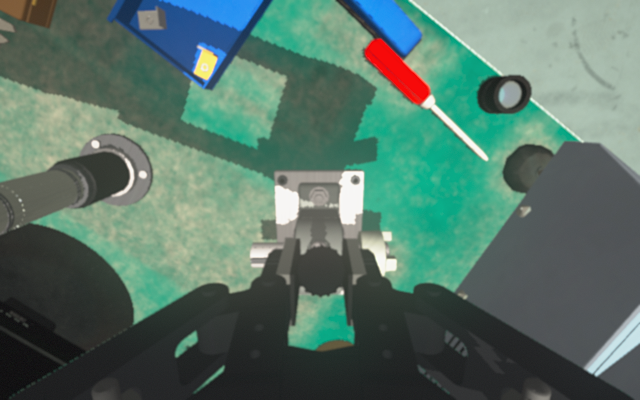

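Cap is held (322,270) between the pads. On to the tray.

```bash
python3 -m crank '[[4,-2,0,-9,1.5],[8,-4.5,0,-18,1.5],[12,-7,2,-28,1.5],[16,-9,5,-38,1.5],[18.2,-10.7,9,-46,1.5],[18.2,-10.7,14,-51,1.5],[18.2,-10.7,17,-51,1.5],[18.2,-10.7,18.6,-51,1.5],[18.2,-10.7,18.6,-51,1.5],[18.2,-10.7,18.6,-51,4.5],[18.2,-10.7,18.6,-51,4.5],[18.2,-10.7,18.6,-51,4.5],[18.2,-10.7,12,-51,4.5],[18.2,-10.7,5,-51,5],[18.2,-10.7,1,-51,6],[18.2,-10.7,0,-51,6]]'; python3 - <<'E'
from h import *
m=vision.camera_model("wrist");i=vision.read_camera("wrist");np.save("w3.npy",m["pose"])
cv2.imwrite("pics/w3.png",i[:,:,::-1])
print(delta((.446,.055,.2)),tool())
E
```

```text
t: 6.12
ee_pos: [0.4482, 0.267, 0.2094]
orientation: [0.003, 0.042, 0.999, 0.002]
force: [0.4, 0.3, -0.7]
grip_width: 0.705
grasp_force: 0.0
(array([ -1.5968, -21.1159,   0.801 ]), None) (array([0.4478, 0.2667, 0.2086]), array([[-0.9965,  0.0839,  0.0047],
       [ 0.0839,  0.9965,  0.0028],
       [-0.0045,  0.0032, -1.    ]]))
```

View pics/w3.png

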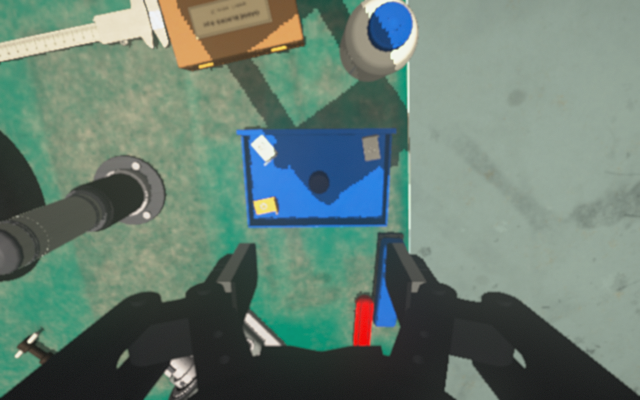

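Cap lies in the tray middle (318,181). Stand foot centre about (130,190), dome at (5,255).

```bash
python3 - <<'E'
from h import *
m=vision.camera_model("wrist");m["pose"]=np.load("w3.npy");m2=dict(m,pose=np.load("w2.npy"))
D=vision.camera_model("side");S=vision.camera_model("scene")
print("foot",plane(m,(130,190),.006),plane(m2,(113,170),.006))
print("dome",tri([(S,(334.4,222)),(D,(375,154)),]))
for y in (-.02,-.05,-.1,-.15): # monitor bottom corners: side rays cut at plane y
    for uv in ((285,180),(467,182)):
        x=least_squares(lambda X:proj(D,[X[0],y,X[1]])[0]-uv,[.5,.1]).x
        print(y,x,proj(S,[x[0],y,x[1]])[0])
i=cv2.imread("pics/w3.png")[120:300,0:200];cv2.imwrite("pics/w3z.png",cv2.resize(i,(800,720))[:600])
E
```

```text
foot [0.4505 0.0553] [0.4512 0.053 ]
dome (array([0.4512, 0.0532, 0.1684]), np.float64(0.8619835835809795))
-0.02 [0.6455 0.0776] [403.0381 205.6605]
-0.02 [0.2463 0.0838] [320.8501 371.4726]
-0.05 [0.6509 0.0657] [416.9077 212.3589]
-0.05 [0.2388 0.0722] [337.7951 389.0763]
-0.1 [0.6599 0.046 ] [439.9371 223.4799]
-0.1 [0.2264 0.0528] [367.0601 419.4984]
-0.15 [0.6689 0.0262] [462.862  234.5489]
-0.15 [0.2139 0.0334] [397.6929 451.3686]
```

View pics/w3z.png

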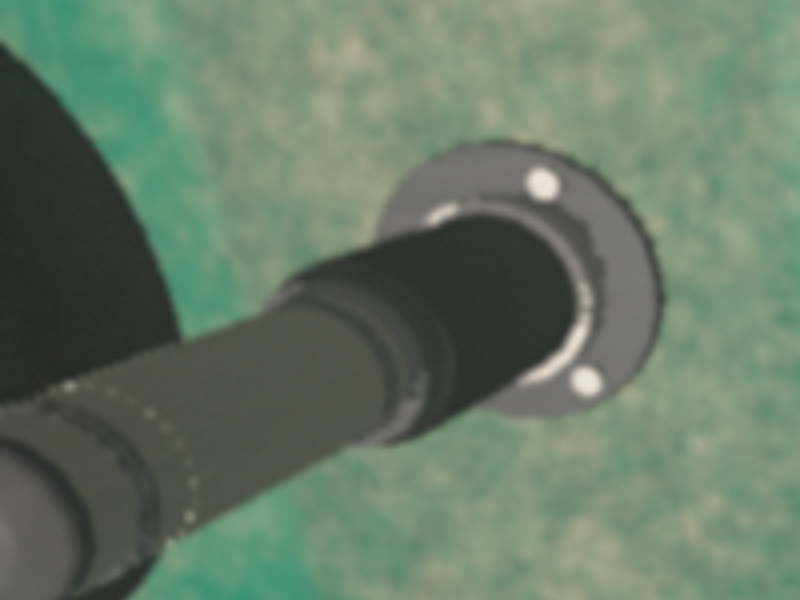

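```bash
python3 -c "
from h import *
print(delta((.451,.054,.113)))"
```

```text
(array([ -2.0644, -21.2012,   9.503 ]), None)
```

```bash
python3 -m crank '[[-0.5,-5,0,0,6.5],[-1,-10,0,0,6.5],[-1.5,-15.5,0,0,6.5],[-2.1,-21.2,0,0,6.5],[-2.1,-21.2,0,0,6.5],[-2.1,-21.2,3,0,6.5],[-2.1,-21.2,7,0,6.5],[-2.1,-21.2,9.5,0,6.5],[-2.1,-21.2,9.5,0,6.5],[-2.1,-21.2,9.5,0,2.5],[-2.1,-21.2,9.5,0,2.5],[-2.1,-21.2,9.5,0,2.5],[-2.1,-21.2,9.5,0,2.5],[-2.1,-21.2,9.5,0,2.5],[-2.1,-21.2,9.5,0,2.5]]' 30
```

```text
t: 8.05
ee_pos: [0.4503, 0.0531, 0.1112]
orientation: [0.001, 0.042, 0.999, 0.0]
force: [-1.3, -0.3, 7.0]
grip_width: 0.381
grasp_force: 30.3
```

```bash
python3 -m crank '[[0,0,-1.5,0,2.5],[0,0,-3.5,0,2.5],[0,0,-4.8,0,2.5],[0,0,-4.8,0,2.5],[0.5,0,-4.8,0,2.5],[1,0,-4.8,0,2.5],[1.5,0,-4.7,0,2.5],[2,0,-4.7,0,2.5]]'
```

```text
t: 9.05
ee_pos: [0.4293, 0.0546, 0.157]
orientation: [-0.0, 0.042, 0.999, -0.0]
force: [3.8, -0.6, -3.7]
grip_width: 0.379
grasp_force: 30.5
```

```bash
python3 -m crank '[[0.6,0,0.1,0,2.5],[1.2,0,0.1,0,2.5],[1.8,0,0.2,0,2.5],[2.4,0,0.2,0,2.5],[3,0,0.3,0,2.5],[3.6,0,0.4,0,2.5],[4.2,0,0.4,0,2.5],[4.2,0,0.4,0,2.5]]'; python3 - <<'E'
from h import *
i=vision.read_camera("side");cv2.imwrite("pics/s4.png",i[:,:,::-1])
cv2.imwrite("pics/s4z.png",cv2.resize(i[80:260,300:500,::-1],(660,594)))
E
```

```text
t: 10.05
ee_pos: [0.3872, 0.0582, 0.1534]
orientation: [-0.0, 0.042, 0.999, 0.0]
force: [2.2, 0.3, 0.6]
grip_width: 0.377
grasp_force: 31.2
```

View pics/s4z.png

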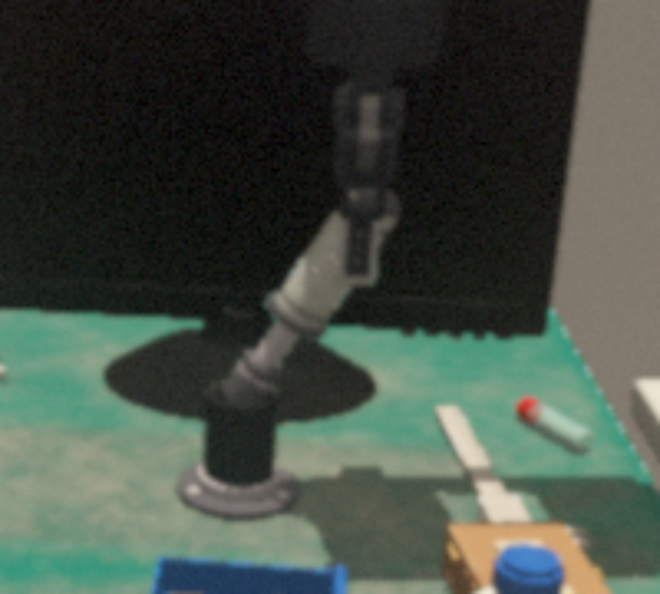

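```bash
python3 - <<'E'
from h import *
D=vision.camera_model("side");p,R=tool();G=p-R[:,2]*.0187
q=lambda z:np.array([300+z[0]/3.3,80+z[1]/3.3])
def pt(u): # intersect with plane through G spanned by R.x, R.z
    return least_squares(lambda X:proj(D,G+X[0]*R[:,0]-X[1]*R[:,2])[0]-q(u),[0,0]).x
for n,u in dict(collar=(297,312),flange=(260,372),bl=(335,213),bl2=(275,290),dome=(388,200)).items():
    x=pt(u);print(n,x*1000,np.degrees(np.arctan2(x[0],x[1])))
a=pt((297,312))-pt((260,372));print(np.degrees(np.arctan2(*a)))
a=pt((335,213))-pt((275,290));print(np.degrees(np.arctan2(*a)))
# model overlay at angles
i=cv2.imread("pics/s4.png");o=[]
for th in (27,30,33):
    c,s=np.cos(np.radians(th)),np.sin(np.radians(th));j=cv2.resize(i[80:260,300:500],(500,450))
    def P(ax,rad): # ax along gun z from grip, rad along perpendicular in plane
        w=G+(ax*s+rad*c)*R[:,0]-(ax*c-rad*s)*R[:,2];return proj(D,w)[0]
    for pts in ([(-.062-.0625,-.013),(-.062-.0625,.013)],[(-.062-.0625,0),(.0365,0)],[(-.054,-.0165),(.025,-.0165)],[(-.054,.0165),(.025,.0165)],[(-.062,-.0205),(-.062,.0205)],[(-.055,-.0205),(-.055,.0205)]):
        a,b=[tuple(int(v) for v in (P(*k)-[300,80])*2.5) for k in pts];cv2.line(j,a,b,(0,0,255),1)
    o.append(j[130:400,100:360])
cv2.imwrite("pics/ov4.png",np.hstack(o))
E
```

```text
collar [-30.4616 -47.032 ] -147.06971855842676
flange [-51.0519 -88.0729] -149.90105079105388
bl [-11.7128  16.3238] -35.6603946112785
bl2 [-44.4174 -33.5757] -127.08612757719811
dome [18.2123 25.5078] 35.52637923336447
26.642990154790102
33.241198788992484
```

View pics/ov4.png

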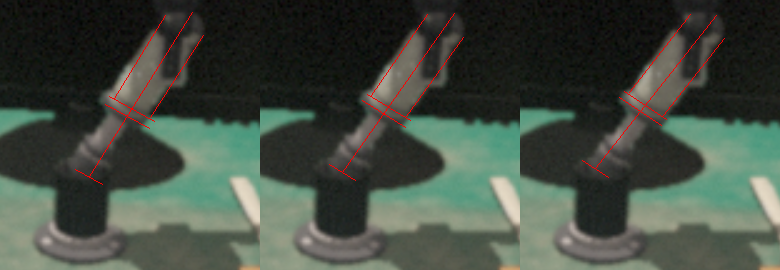

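```bash
python3 -m crank '[[0,0,0,0,2.5],[0,0,0,0,2.5],[0.5,0,-0.87,0,2.5],[1,0,-1.73,0,2.5],[1.75,0,-3,0,2.5],[2,3,-6,0,2.5],[2,7,-9,0,2.5],[2,11,-9,0,2.5],[2,11,-9,0,2.5],[2,11,-9,0,2.5]]' 110; python3 - <<'E'
from h import *
p,R=tool();np.savez("pose5.npz",p=p,R=R)
for n in("side","scene","wrist"):cv2.imwrite(f"pics/{n}5.png",vision.read_camera(n)[:,:,::-1])
D=vision.camera_model("side");G=p-R[:,2]*.0187
th=np.radians(30);a=np.sin(th)*R[:,0]-np.cos(th)*R[:,2]
for n in("side","scene"):
    m=vision.camera_model(n);print(n,[proj(m,G+k*a)[0] for k in(-.1245,-.062,0,.0365)])
E
```

```text
t: 11.35
ee_pos: [0.3761, 0.169, 0.2433]
orientation: [-0.001, 0.041, 0.999, -0.0]
force: [0.0, -1.4, -3.5]
grip_width: 0.362
grasp_force: 110.1
side [array([382.4174, 180.3637]), array([402.3425, 151.8496]), array([423.557 , 121.4912]), array([436.7867, 102.5597])]
scene [array([274.2775, 214.7068]), array([260.6836, 201.9767]), array([244.8126, 187.1163]), array([234.0889, 177.0768])]
```

```bash
cat >fit.py <<'E'
from h import *
from scipy.ndimage import map_coordinates,gaussian_filter1d
def prof(img,m,G,a,k,half=22,ref=None):
    c=proj(m,G+k*a)[0];d=proj(m,G+(k+.01)*a)[0]-c;n=np.array([-d[1],d[0]])/np.linalg.norm(d)
    t=np.arange(-half,half+.1,.5);P=c+t[:,None]*n
    g=lambda I:np.stack([map_coordinates(I[:,:,ch].astype(float),[P[:,1],P[:,0]],order=1) for ch in range(3)],1)
    v=g(img); 
    return t,c,n,v,(None if ref is None else np.abs(v-g(ref)).sum(1))
E
python3 - <<'E'
from fit import *
z=np.load("pose5.npz");p,R=z["p"],z["R"];G=p-R[:,2]*.0187
th=np.radians(30);a=np.sin(th)*R[:,0]-np.cos(th)*R[:,2]
for n in("side","scene"):
    m=vision.camera_model(n);I=cv2.imread(f"pics/{n}5.png");B=cv2.imread(f"pics/{n}0.png")
    for k in(-.13,-.12,-.11,-.1,-.09,-.075,-.0585,-.05,-.04,-.03,-.02,.0,.02):
        t,c,nn,v,d=prof(I,m,G,a,k,18,B);print(n,k,d[::2].astype(int))
E
```

```text
side -0.13 [169 181 183 198 202 197 190 219 225 211 216 231 217 197 182 183 168 163
 128  92  50   5   6   8   2   5   8  13   8   4   3   2   7   3   2   4
   2]
side -0.12 [207 223 226 228 231 228 233 233 227 178 106  66  65  69  80  71  34  35
  25  78 118 107  65  29  11   8  13   7   2   2   2   3   3  21   2   7
   7]
side -0.11 [235 225 202 187 173 200 205 193 175 108  25   6  16  56 123 148 150 148
 116 118 114 101  77  60  34   4   6   4   0   8   4   1   1   0   7   1
   9]
side -0.1 [195 170 162 202 208 234 214 204 151  13  95 171 199 218 203 187 175 167
 153 113  99  83  78  81  75  33  27   6   4   6  20   2   6   2   3   3
   4]
side -0.09 [259 243 246 215 185 120  47   4  10   6  25 129 273 365 384 333 285 255
 223 211 196 181 118  55   7   8  13   2   1   9   3  11   7   4   8  18
  18]
side -0.075 [ 12   2   9   6  14   9   7  34   2  15  10  40 153 247 262 282 262 256
 218 218 217 185 129  43   3   7   3   5   6   5   7  12  31  31   8  11
   5]
side -0.0585 [ 11  12  13  38 102 189 249 275 304 344 340 334 311 314 295 258 291 234
 234 214 179 176 162 145 121 112  96
[... 2448 characters left out ...]
5  73  84  79 107 135 121  47  32  47  55
  59]
scene -0.03 [ 17  15  16  14  14  17  14  15  19  18  67 135 114 103 105 131 139 142
 140 145 198 232 255 288 310 323 331 328 323 327 341 348 338 349 354 351
 349]
scene -0.02 [ 33  34  30  32  31  31  31  31  32  34  41 219 273 268 276 286 288 272
 261 262 267 276 289 313 343 335 342 341 343 343 340 314 244 263 280 287
 299]
scene 0.0 [ 48  47  44  50  50  54  58  47  55  30  10 208 291 329 384 365 342 316
 286 274 271 324 300 346 477 472 463 473 476 474 473 473 462 448 447 448
 452]
scene 0.02 [ 60  59  60  69   5 102 260 331 416 472 417 341 366 412 410 394 392 387
 381 379 374 361 359 363 368 366 381 429 466 469 477 468 469 471 473 469
 458]
```

```bash
cat >>fit.py <<'E'
az=np.radians(124.2);U=np.array([np.cos(az),np.sin(az),0]);A=.5*U+np.array([0,0,.866]);N=np.array([.661,.1405,.108])
def goal(d,L=.114,perp=.001): # TCP so that the coupler point is d before the ball
    return N+(L+d)*A+perp*(.866*U-np.array([0,0,.5]))-np.array([0,0,.0187])
E
python3 -c "
from fit import *
print(goal(.03),delta(goal(.03),34.2),tool()[0])"
```

```text
[0.62   0.2008 0.2135] (array([-23.983 ,   5.2794,   2.9458]), np.float64(50.9338831761346)) [0.3766 0.1685 0.2432]
```

```bash
python3 -m crank '[[-3,0.6,0,6,2.5],[-6,1.3,0,13,2.5],[-10,2.2,0,21,2.5],[-14,3.1,0,30,2.5],[-18,4,0,38,2.5],[-21.5,4.8,0.5,45,2.5],[-24,5.3,2,51,2.5],[-24,5.3,2.9,51,2.5],[-24,5.3,2.9,51,2.5],[-24,5.3,2.9,51,2.5]]'; python3 - <<'E'
from fit import *
p,R=tool();np.savez("pose6.npz",p=p,R=R);G=p-R[:,2]*.0187
print(delta(goal(.03),34.2))
c={}
for n in("side","scene","wrist"):
    I=vision.read_camera(n)[:,:,::-1];cv2.imwrite(f"pics/{n}6.png",I)
    m=vision.camera_model(n);q=proj(m,[N,G,G-.114*A]);print(n,q)
    if n!="wrist":
        u,v=np.round(q[0]).astype(int);c[n]=cv2.resize(I[v-55:v+25,u-40:u+40],(400,400),interpolation=cv2.INTER_CUBIC);print("origin",u-40,v-55)
cv2.imwrite("pics/v6.png",np.hstack([c["scene"],c["side"]]))
E
```

```text
t: 12.75
ee_pos: [0.6202, 0.2018, 0.2147]
orientation: [-0.0, 0.468, 0.884, -0.0]
force: [0.8, 0.7, -3.2]
grip_width: 0.366
grasp_force: 110.2
(array([-0.0757, -0.0663,  0.1223]), np.float64(0.01164234663787056))
side [[262.6592 195.5391]
 [274.7117 141.2911]
 [264.8919 185.4183]]
origin 223 141
scene [[336.4873 170.4771]
 [301.2051 123.4996]
 [329.0935 161.1623]]
origin 296 115
wrist [[319.3721 278.5829]
 [320.0205 274.2531]
 [320.1296 276.9674]]
```

View pics/v6.png

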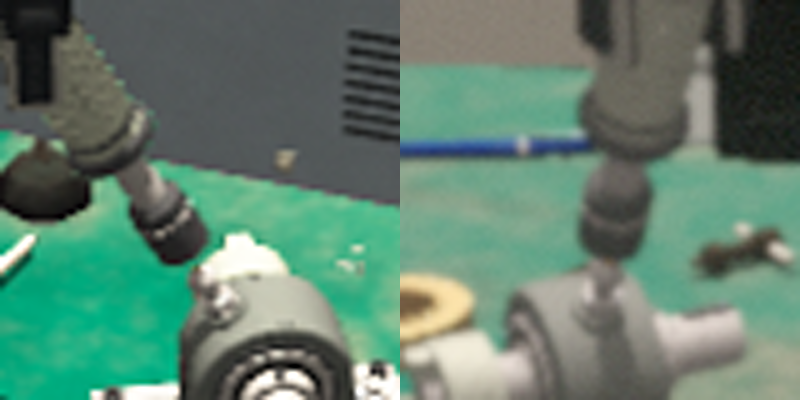

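Coupler mouth at (187,251) scene / (611,252) side points along its axis onto the ball at (204,275) / (606,272); alignment good to ~1 mm. Advancing along the axis.

```bash
python3 -m crank '[[-0.25,0,0.43,0,2.5],[-0.5,0,0.87,0,2.5],[-0.75,0,1.3,0,2.5],[-0.9,0,1.56,0,2.5],[-1,0,1.73,0,2.5],[-1,0,1.73,0,2.5]]' 120; python3 -c "
from fit import *
print(delta(goal(0),34.2))"
```

```text
t: 13.65
ee_pos: [0.6259, 0.194, 0.1968]
orientation: [-0.001, 0.468, 0.884, -0.0]
force: [-2.6, 1.8, -1.5]
grip_width: 0.365
grasp_force: 118.6
(array([-0.6106, -0.0987,  0.9279]), np.float64(-0.02024558669296539))
```

```bash
python3 -m crank '[[-0.1,0,0.17,0,2.5],[-0.2,0,0.35,0,2.5],[-0.2,0,0.35,0,2.5]]'; python3 -m crank '[[-0.1,0,0.17,0,2.5],[-0.2,0,0.35,0,2.5],[-0.2,0,0.35,0,2.5]]';  python3 -c "
from fit import *
s=r.sense();f=s['force']-[.5,.3,-3.5];print(delta(goal(0),34.2),f@A,f@U,f@[A[0],A[1],A[2]])"
```

```text
t: 14.02
ee_pos: [0.6273, 0.1917, 0.1925]
orientation: [-0.0, 0.468, 0.884, -0.001]
force: [-0.2, -0.2, -7.4]
grip_width: 0.365
grasp_force: 119.1
t: 14.4
ee_pos: [0.6285, 0.1903, 0.1896]
orientation: [-0.0, 0.468, 0.884, -0.0]
force: [-2.9, -1.4, -7.0]
grip_width: 0.362
grasp_force: 119.0
(array([-0.1564, -0.1091,  0.2088]), np.float64(-0.016059753060545745)) -2.799626449208568 0.5354526040560503 -2.799626449208568
```

```bash
python3 -m crank '[[-0.1,0,0.17,0,2.5],[-0.2,0,0.35,0,2.5],[-0.2,0,0.35,0,2.5]]'; cat >f.py <<'E'
from fit import *
s=r.sense();f=s['force']-[.5,.3,-3.5];print(delta(goal(0),34.2),"axial",f@A,"perpU",f@(.866*U-[0,0,.5]),"side",f@np.cross([0,0,1],U),s["ft_torque"])
E
python3 f.py; python3 -m crank '[[-0.1,0,0.17,0,2.5],[-0.2,0,0.35,0,2.5],[-0.2,0,0.35,0,2.5]]'; python3 f.py
```

```text
t: 14.78
ee_pos: [0.6294, 0.1898, 0.1879]
orientation: [-0.0, 0.468, 0.884, 0.001]
force: [-8.0, 3.5, 7.9]
grip_width: 0.358
grasp_force: 120.0
(array([-0.0659, -0.1515,  0.0416]), np.float64(-0.029508303879623554)) axial 13.555855746025399 perpU 0.7761313147810149 side 5.250368865093011 [ 0.3004  1.9199 -0.3422]
t: 15.15
ee_pos: [0.6304, 0.1882, 0.1846]
orientation: [-0.0, 0.468, 0.884, 0.001]
force: [-8.9, 2.4, 9.1]
grip_width: 0.361
grasp_force: 120.0
(array([ 0.1223, -0.1517, -0.2919]), np.float64(-0.028529502912419957)) axial 14.43969024130323 perpU -0.2600918484198287 side 6.63059863628466 [ 0.3785  1.9692 -0.2638]
```

```bash
python3 -m crank '[[0,-0.1,0,0,2.5],[0,-0.15,0,0,2.5],[0,-0.15,0,0,2.5]]'; python3 f.py; python3 -m crank '[[-0.1,0,0.17,0,2.5],[-0.2,0,0.35,0,2.5],[-0.3,0,0.52,0,2.5],[-0.3,0,0.52,0,2.5]]'; python3 f.py
```

```text
t: 15.52
ee_pos: [0.63, 0.188, 0.1852]
orientation: [0.0, 0.468, 0.884, 0.002]
force: [-7.3, 4.7, 9.3]
grip_width: 0.362
grasp_force: 120.0
(array([ 0.118 , -0.1073, -0.2371]), np.float64(-0.016529973593264913)) axial 15.07256775587413 perpU 0.5677496469029188 side 3.9533478754880043 [ 0.8797  1.4689 -0.2073]
t: 16.02
ee_pos: [0.6317, 0.1856, 0.18]
orientation: [0.0, 0.468, 0.884, 0.002]
force: [-8.2, 6.4, 10.0]
grip_width: 0.363
grasp_force: 120.0
(array([ 0.4062, -0.1083, -0.7561]), np.float64(-0.019539993109233933)) axial 16.666093404565718 perpU 1.8559231650611512 side 3.7606780039332746 [ 1.0178  1.6384 -0.2049]
```

```bash
python3 -m crank '[[-0.1,-0.1,0.17,0,2.5],[-0.2,-0.1,0.35,0,2.5],[-0.3,-0.1,0.52,0,2.5],[-0.3,-0.1,0.52,0,2.5]]'; python3 f.py;  python3 -m crank '[[-0.1,0,0.17,0,2.5],[-0.2,0,0.35,0,2.5],[-0.2,0,0.35,0,2.5]]'; python3 f.py
```

```text
t: 16.52
ee_pos: [0.633, 0.1831, 0.1751]
orientation: [0.0, 0.468, 0.884, 0.002]
force: [-7.8, 8.3, 10.9]
grip_width: 0.366
grasp_force: 120.1
(array([ 0.6879, -0.0764, -1.2374]), np.float64(-0.014255187912112888)) axial 18.151249722023277 perpU 2.6188226833226222 side 2.375044181530482 [ 1.3614  1.4649 -0.081 ]
t: 16.9
ee_pos: [0.6341, 0.1816, 0.1718]
orientation: [0.0, 0.468, 0.884, 0.002]
force: [-7.6, 7.6, 10.7]
grip_width: 0.365
grasp_force: 120.1
(array([ 0.8759, -0.0782, -1.5755]), np.float64(-0.019157937001764935)) axial 17.63682094284443 perpU 2.0905863695542966 side 2.600445126969961 [ 1.4241  1.5805 -0.0975]
```

```bash
python3 -m crank '[[-0.1,0,0.17,0,2.5],[-0.2,0,0.35,0,2.5],[-0.2,0,0.35,0,2.5]]'; python3 f.py;  python3 -m crank '[[-0.1,0,0.17,0,2.5],[-0.15,0,0.26,0,2.5],[-0.15,0,0.26,0,2.5]]'; python3 f.py
```

```text
t: 17.27
ee_pos: [0.6347, 0.1816, 0.1711]
orientation: [-0.0, 0.468, 0.884, 0.004]
force: [-17.8, 13.4, 32.6]
grip_width: 0.363
grasp_force: 122.8
(array([ 0.9142, -0.1222, -1.6443]), np.float64(-0.045508209211064354)) axial 41.83664201805369 perpU 0.20275446773199945 side 7.819788396313915 [ 1.8736  3.423  -0.3594]
t: 17.65
ee_pos: [0.6351, 0.1817, 0.1707]
orientation: [-0.001, 0.468, 0.884, 0.004]
force: [-27.4, 18.4, 50.4]
grip_width: 0.364
grasp_force: 124.6
(array([ 0.929 , -0.1604, -1.674 ]), np.float64(-0.06348361893617493)) axial 61.96212949703756 perpU -0.3892617560124272 side 12.934140954703597 [ 2.2274  5.0094 -0.5651]
```

```bash
python3 -m crank '[[0.1,-0.1,-0.17,0,2.5],[0.17,-0.1,-0.3,0,2.5],[0.17,-0.1,-0.3,0,2.5],[0.17,-0.1,-0.3,0,2.5]]'; python3 f.py; python3 - <<'E'
from fit import *
p,R=tool();G=p-R[:,2]*.0187;np.savez("pose7.npz",p=p,R=R)
v=G-N;print("pad-ball",np.linalg.norm(v),"tilt",np.degrees(np.arccos(v[2]/np.linalg.norm(v))),"az",np.degrees(np.arctan2(v[1],v[0])))
for n in("side","scene"):cv2.imwrite(f"pics/{n}7.png",vision.read_camera(n)[:,:,::-1])
for n in("side","scene"):
    m=vision.camera_model(n);I=cv2.imread(f"pics/{n}7.png");B=cv2.imread(f"pics/{n}0.png")
    print(n,"px/10mm",proj(m,G+.005*A)[0]-proj(m,G-.005*A)[0])
    for k in(-.06,-.0555,-.05,-.045,-.04,-.035,-.03,-.025,-.02):
        t,c,nn,w,d=prof(I,m,G,A,k,18,B);print(k,d[::2].astype(int))
E
```

```text
t: 18.15
ee_pos: [0.6344, 0.1813, 0.1712]
orientation: [0.0, 0.468, 0.884, 0.004]
force: [-15.5, 13.8, 28.5]
grip_width: 0.363
grasp_force: 121.8
(array([ 0.918 , -0.0819, -1.6328]), np.float64(-0.020280775923410488)) axial 37.75969380030728 perpU 1.4294123239260426 side 5.647299130684987 [ 2.0756  2.7229 -0.1396]
pad-ball 0.09525275972813303 tilt 30.737681092392638 az 123.25992740481266
side px/10mm [ 0.87   -3.9101]
-0.06 [ 33  30  32  32  26  21   8  75 134 151 139 123 123 117 104 106 107 106
 108 108 111 124 126 148 164 165 174 191 144  41  14  29  29  27  31  32
  28]
-0.0555 [ 29  27  28  26  25  22   7  74 134 156 141 117 101  97  96  97  98  99
 101 103 100  97  99 113 135 159 178 175 145  59   1  21  27  35  22  26
  26]
-0.05 [ 32  28  29  25  27  28  17  36 104 121 107  96  91  93  93  93  98  95
 100  99 100  97 101 108 120 140 168 176 126  44   6  28  31  32  33  29
  26]
-0.045 [ 25  25  21  27  28  25  19  13  51  83  95  94  92  96  94  93  96  98
  99 102 100 101 102  99 101 120 136 138  84   3  31  28  38  32  35  34
  36]
-0.04 [ 16  23  31  28  31  32  28  20  16 
[... 1507 characters left out ...]
 140 137 141 139 138 134  84  22  21  22  23  19  18  19  21
  21]
-0.035 [ 27  27  28  31  34  32  33  33  32  34  38   7  87 146 137 131 134 134
 130 137 147 137 131 128 128 125  88  34  35  20  24  23  22  24  22  23
  20]
-0.03 [ 30  29  30  31  32  32  34  34  29  36  32  11  70 151 205 226 177 135
 131 130 132 136 138 121  94  35  80  58  43  16  18  22  23  20  19  18
  19]
-0.025 [ 26  23  17   6  11   5   9   3   0  41  15 127 291 375 357 349 301 217
 144 140 144 136 117  60  66  67  73  73  36  22  24  21  17  19  22  21
  20]
-0.02 [  3   5   9   8   7   6   8  72 182 179  64  80 243 347 340 314 301 293
 226 163 126  71  54  69  73  74  69  59  66  34  19  22  19  22  20  19
  20]
```

```bash
python3 -m crank '[[0.03,-0.08,-0.05,0,2.5],[0.06,-0.15,-0.1,0,2.5],[0.06,-0.15,-0.1,0,2.5],[0.06,-0.15,-0.1,0,2.5]]'; python3 f.py; python3 - <<'E'
from fit import *
p,R=tool();G=p-R[:,2]*.0187
v=G-N;print("pad-ball",np.linalg.norm(v),"tilt",np.degrees(np.arccos(v[2]/np.linalg.norm(v))),"az",np.degrees(np.arctan2(v[1],v[0])))
E
```

```text
t: 18.75
ee_pos: [0.6339, 0.1809, 0.1715]
orientation: [0.001, 0.468, 0.884, 0.004]
force: [-8.2, 13.3, 19.3]
grip_width: 0.365
grasp_force: 120.8
(array([ 0.9243, -0.0145, -1.6053]), np.float64(-0.007647113935462357)) axial 27.596057332723145 perpU 2.1877861051879695 side -0.09145037975586573 [2.4611 1.5092 0.0129]
pad-ball 0.0954596154986637 tilt 30.616899646763493 az 124.05830750257704
```

```bash
python3 -m crank '[[0,0,0,0,2.5],[0,0,0,0,2.5],[0,0,0,0,2.5],[0,0,0,0,2.5],[0,0,0,0,2.5],[0,0,0,0,2.5]]'; python3 f.py; python3 -c "
from plant import order
print(order.sign_off())"
```

```text
t: 19.5
ee_pos: [0.6339, 0.1809, 0.1715]
orientation: [0.001, 0.468, 0.884, 0.004]
force: [-8.7, 13.5, 18.6]
grip_width: 0.362
grasp_force: 120.8
(array([ 0.927 , -0.0152, -1.6031]), np.float64(-0.01127766283548226)) axial 27.137177380517382 perpU 2.864044777873513 side 0.204625908748897 [2.4396 1.4504 0.0647]
the job is handed in; nothing more can be done
None
```

I handed the job in at 19.5 s: the cap is in the tray, and by force and travel readings the gun is snapped onto the nipple, within about 1° of in line. It is still gripped, its barrel held on its stop at about 27 N.

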